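# Build the sieve stack on the vibrating table

### The arm

A 6-joint arm with a two-finger parallel gripper is mounted at the origin on the work surface. World frame = base frame: x ahead of the robot, y to its left, z up, the work surface at z = 0. Lengths are in m, angles in rad, forces in N, time in s.
With the tool pointing down it reaches from about 0.325 to 0.85 m from the base axis. Payload 15.5 kg.
Tool frame: the origin (TCP) lies on the centre line of the jaws, within the pads' length; the fingertips stand 14 mm ahead of it and the grasp point (between the pads) lies 5 mm behind it; z points along the fingers, y is the line along which they close (so a half turn about z gives the same grasp; the last joint's range is limited). The gripper opens to 91 mm and grips with 3 to 60 N. Pads are 32 mm wide; open, the fingers measure 118 mm over their backs; the gripper's body (76 mm by 178 mm) begins 60 mm behind the grasp point.
Start: joints at [1.143, 0.494, 1.345, -0, 1.302, -0.096], TCP at [0.204, 0.591, 0.228] pointing down, gripper open.
Joint ranges: [-2.91, 2.91], [-0.82, 2.16], [0.22, 2.67], [-1.22, 4.37], [0.12, 2.79], [-3.08, 3.08]. Speed limits (rad/s): [1.89, 1.89, 2.57, 3.01, 3.01, 3.01].

### API

Orientations are given as a rotation vector (axis times angle).
In Python, from station import manip, get_image, camera_info, order gives the robot as it stands.
- The arm moves only by the shell command python3 -m creep 'ROWS' [FORCE]. ROWS is a JSON object of lists of equal length, an entry for each row: "dp": the shift along the world's x, y, z in cm, a list of three; "dr": the turn, a rotation vector about the world's x, y, z in degrees, a list of three; "gripper": the opening, from 0 (shut) to 1 (fully open). In form: {"dp": [[x, y, z], ...], "dr": [[rx, ry, rz], ...], "gripper": [gripper, ...]}. A call has 1 to 8 rows; each row is the pose to reach, as a shift and turn from the pose commanded when the call began; what a row does not reach only later rows make up. A row lasts 1/8 s, in which the tool goes at most 62.5 mm and 10.7 degrees, less where a joint would pass 70% of its speed; a pose out of reach is approached as far as the arm can. A call with a gripper value outside its range is refused whole. The fingers move at their own pace and stop on an object; FORCE is the grip in N (left out, the last holds). Time passes only in rows, so rows that repeat a pose let the fingers close. It gives the time, the measured TCP pose, the force, the opening and the grip force at its end, in the units of the state.
- manip.sense(): the state, without advancing time (a new reading comes with each control period).
- get_image(name): name is "side" or "top"; returns the picture (480x640x3 uint8, red, green, blue); there is no depth.
- camera_info(name): a dict with "vertical_fov" (degrees; the focal length in pixels is half the picture's height over the tangent of half this angle, whatever the lens; pixels are square), "cx", "cy" (the principal point, pixels), "rvec" (rotation vector, rad) and "tvec" (3), from world to camera coordinates, as OpenCV has them. Camera axes: x right, y down, z forward; pixel columns grow to the right and rows downward; lengths in m; the calibration is good to about 2 mm. A picture is of the moment at which its call begins. camera_info takes no time and is no camera call.
- order.sign_off(): hands the job in; it is judged then, once.
The state is a dict: "time": time; "joints": joint angles; "qd": joint speeds; "tau": joint torques, N m; "ee_pos": TCP position; "tool_rot": TCP orientation; "contact_force": force on the tool from outside, world axes, zero at the start; "moment": the same for the moment, N m; "width": finger opening in m; "grasp_force": force on a finger pad.
Only numpy, scipy, OpenCV 4.12 (cv2) and the standard library are available. Lean on these libraries where they do the work, as an engineer would, in place of code of your own. Each camera call takes 0.05 s, during which the arm holds its last target. There are 200 camera calls.

### The job

Build the small sieve set on the vibrating table, ready to sift the soil scraped from the bronze: stand the pan in the middle of the rubber mat, then on it the fine sieve, the medium sieve, the coarse sieve and last the lid, knob up, each one level and fully seated in the rim of the one below. Leave the bronze jar, the sherd, the tape and the glue where they are.

Things in the scene. Friction and masses are not known exactly. Their poses are not given: they have to be found in the camera images.
- vibrator: Bench vibrating table: grey box 136 x 136 mm with a dial and a red rocker switch on its front (own -x side); on top a flat square black rubber mat 120 x 120 mm, 62 mm above the bench. Fixed, at the left or right of the work area. Origin at the centre of its underside: the middle of the mat is 62 mm straight above it.
- pan: Receiver pan of the small steel sieve set: a plain round dish with a smooth solid steel floor and no skirt. Outside diameter 62 mm, 25 mm tall, wall 2.5 mm, floor 3 mm thick, open top 57 mm across. Origin at the centre of its underside, z up. 70 g, loose. Any sieve or the lid drops 7 mm into its open top.
- fine_sieve: Fine sieve, steel: dense dark wire cloth, not seen through. 62 mm outside, wall 2.5 mm, 35 mm tall: tapered skirt 7 mm tall below (44 mm across at its foot, 51 at its top), then an upright frame 28 mm tall, open top 57 mm across. The skirt drops into the open top of the pan or another sieve until the shoulder rests on its rim. Origin at the centre of the skirt's underside, z up. 80 g.
- medium_sieve: Medium sieve, steel: wire mesh with 5 mm openings. 62 mm outside, wall 2.5 mm, 35 mm tall: tapered skirt 7 mm tall below (44 mm across at its foot, 51 at its top), then an upright frame 28 mm tall, open top 57 mm across. The skirt drops into the open top of the pan or another sieve until the shoulder rests on its rim. Origin at the centre of the skirt's underside, z up. 80 g.
- coarse_sieve: Coarse sieve, steel: a few thick wires, 10 mm openings. 62 mm outside, wall 2.5 mm, 35 mm tall: tapered skirt 7 mm tall below (44 mm across at its foot, 51 at its top), then an upright frame 28 mm tall, open top 57 mm across. The skirt drops into the open top of the pan or another sieve until the shoulder rests on its rim. Origin at the centre of the skirt's underside, z up. 80 g.
- lid: Lid of the set: steel disc 62 mm across, 4 mm thick, with a central round knob on top (18 mm diameter, 18 mm tall, its top 29 mm above the origin) and below it the same tapered skirt as the sieves, 7 mm tall, that drops into a sieve until the disc rests on the rim. Lies knob up on its skirt. Origin at the centre of the skirt's underside, z up. 70 g.
- bronze_jar: Bystander: a small dark bronze jar, round belly 86 mm across, narrow neck, 71 mm tall, 0.6 kg, loose; it stands left or right of the work area, across from the vibrating table. Origin at the centre of its underside.
- sherd: Bystander: a curved dark bronze fragment about 58 x 50 mm and 10 mm high, lying hollow side down among the sieves, loose. Origin under its middle.
- tape: Bystander: a roll of paper tape lying flat, 74 mm outside, 53 mm hole, 24 mm tall, loose. Origin at the centre of its underside.
- glue: Bystander: a small white glue bottle with a blue label and a red cap, 28 mm diameter, 60 mm tall, standing upright, loose. Origin at the centre of its underside.
Mind the look-alikes: they are no part of the job. What is shaped like the lid but green or turquoise is not meant.

How it is judged:
At the end, for the whole second after the job is handed in: Pan within 20 mm of the mat's middle; on it, upwards, fine, medium and coarse sieve and lid, each within 5 mm of the axis of the one below and within 3 mm of full seating (18 mm above the pan, then 28 mm each, origin to origin), tilted under 4 degrees, released and at rest (horizontal distance between pan and vibrator below 0.02 m and z of pan in the frame of vibrator between 0.058 and 0.066 m and horizontal distance between fine_sieve and pan below 0.005 m and z of fine_sieve in the frame of pan between 0.015 and 0.021 m and horizontal distance between medium_sieve and fine_sieve below 0.005 m and z of medium_sieve in the frame of fine_sieve between 0.025 and 0.031 m and horizontal distance between coarse_sieve and medium_sieve below 0.005 m and z of coarse_sieve in the frame of medium_sieve between 0.025 and 0.031 m and horizontal distance between lid and coarse_sieve below 0.005 m and z of lid in the frame of coarse_sieve between 0.025 and 0.031 m and angle between each of pan, fine_sieve, medium_sieve, coarse_sieve, lid's own z axis and vertical below 0.07 rad and linear speed of each of pan, fine_sieve, medium_sieve, coarse_sieve, lid below 0.02 m/s); the robot touches nothing.
It fails at once if the bronze jar is pushed more than 30 mm from where it was or tipped over (distance of bronze_jar from where it was at the start of the episode above 0.03 m or angle between bronze_jar's own z axis and vertical above 0.5 rad).
It fails at once if the bronze sherd is pushed more than 30 mm from where it was or tipped over (distance of sherd from where it was at the start of the episode above 0.03 m or angle between sherd's own z axis and vertical above 0.5 rad).
It fails at once if the roll of tape is pushed more than 30 mm from where it was or tipped over (distance of tape from where it was at the start of the episode above 0.03 m or angle between tape's own z axis and vertical above 0.5 rad).
It fails at once if the glue bottle is pushed more than 30 mm from where it was or tipped over (distance of glue from where it was at the start of the episode above 0.03 m or angle between glue's own z axis and vertical above 0.5 rad).
It also fails if it takes over 120 s, if anything falls off the work surface, if the arm or the gripper's body presses on something with over 40 N, if the wrist force passes 120 N, or if a joint passes its speed limit or range.

## Working session

There is one attempt and no reset: what is moved stays moved. The work goes in short steps, Python scripts to look and compute and a shell command to move; the robot and the scene stay as the last step left them, time stands still between calls to the robot, and variables do not carry over. Pictures are saved under pics/ and viewed, at most 14 in all, crops included, and the job is handed in when it is done.

```bash
mkdir -p pics; ls; python3 - <<'E'
from station import manip,get_image,camera_info
import cv2
for n in("top","side"):
    cv2.imwrite(f"pics/{n}0.png",get_image(n)[:,:,::-1]); print(n,camera_info(n))
print(manip.sense())
E
```

```text
pics
top {'vertical_fov': 54.3335307897523, 'cx': 323.999264716035, 'cy': 237.26400169737764, 'rvec': array([ 2.09359245, -2.12259824,  0.23616131]), 'tvec': array([0.00430718, 0.61167894, 0.7738617 ])}
side {'vertical_fov': 52.305352960096094, 'cx': 317.58253068185843, 'cy': 242.64972255870333, 'rvec': array([ 2.15674724, -0.24740684,  0.12833647]), 'tvec': array([-0.57250843,  0.11249675,  0.7284743 ])}
{'time': 0.1, 'joints': array([ 1.14349982e+00,  4.94118133e-01,  1.34606312e+00, -3.45898566e-05,
        1.30253161e+00, -9.55124770e-02]), 'qd': array([-0.00028075, -0.00144809, -0.00037897,  0.00017761,  0.00118002,
        0.00051161]), 'tau': array([ 2.03906493e-03, -8.80244565e+01, -3.82550919e+01,  7.06758094e-02,
        4.82362043e-02, -1.23783766e-04]), 'ee_pos': array([0.20345651, 0.59060159, 0.22740176]), 'tool_rot': array([-5.18721208e-01, -3.09821130e+00,  1.71323877e-03]), 'contact_force': array([ 0.10417508, -0.97202125,  0.63829449]), 'moment': array([ 0.01283269, -0.05088597, -0.00624922]), 'grasp_force': 0.0, 'width': 0.0913770314274253}
```

View pics/top0.png

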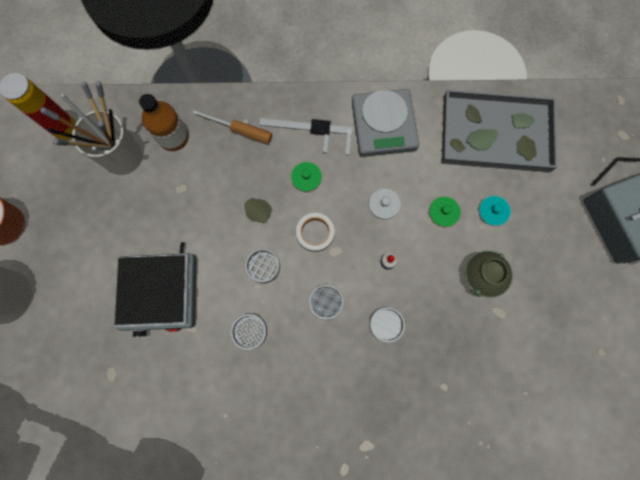

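View pics/side0.png

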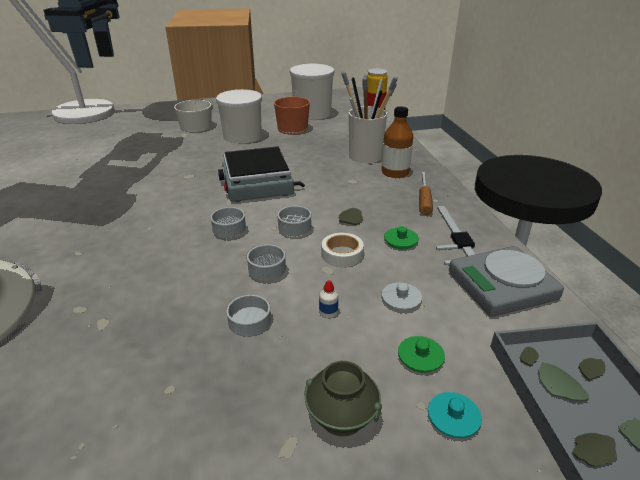

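The top view shows sieve-like rounds at (263,266), (249,331), (326,301) and (387,324). The lid-shaped things are at (385,204) steel, (306,177) and (445,211) green, and (494,210) turquoise. The steel one at (385,204) is the lid. I'll enlarge to tell the sieves apart.

```bash
python3 - <<'E'
import cv2
im=cv2.imread("pics/top0.png")
c=im[180:360,220:420]
cv2.imwrite("pics/crop0.png",cv2.resize(c,(660,594),interpolation=cv2.INTER_CUBIC))
s=cv2.imread("pics/side0.png")[190:340,200:440]
cv2.imwrite("pics/crop1.png",cv2.resize(s,(800,500),interpolation=cv2.INTER_CUBIC))
E
```

```text
(no output)
```

View pics/crop0.png

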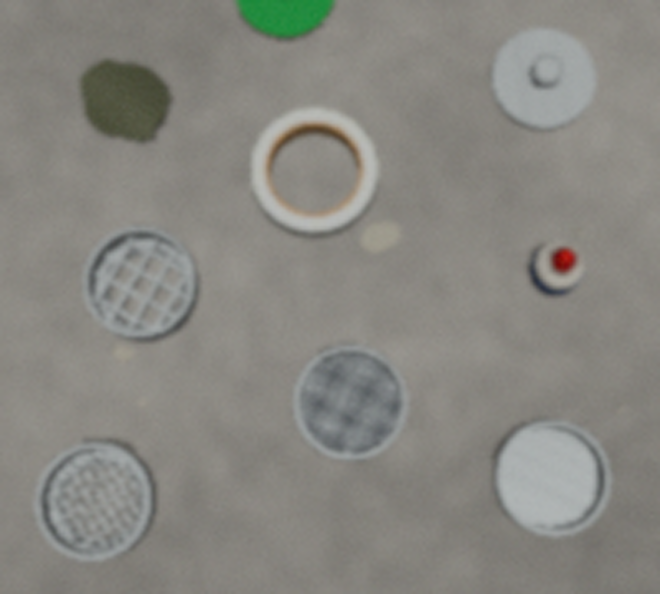

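View pics/crop1.png

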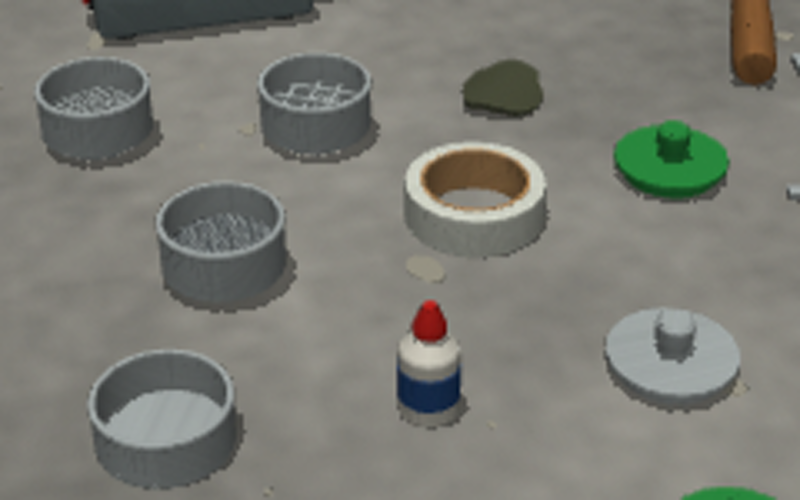

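Coarse is (263,266) with a few thick wires, medium (249,331) with the open mesh, fine (326,301) with dense dark cloth. The pan is (387,324) with a solid floor, and the steel lid (385,204). Next I locate them.

```bash
cat > h.py <<'E'
import numpy as np,cv2
from station import camera_info,get_image
def cam(n):
    c=camera_info(n);f=240/np.tan(np.radians(c["vertical_fov"]/2))
    return np.array([[f,0,c["cx"]],[0,f,c["cy"]],[0,0,1]]),np.array(c["rvec"]),np.array(c["tvec"])
def proj(n,P):
    K,r,t=cam(n);return cv2.projectPoints(np.float64(P).reshape(-1,3),r,t,K,None)[0].reshape(-1,2)
def ray(n,uv,z):
    K,r,t=cam(n);R=cv2.Rodrigues(r)[0];uv=np.float64(uv).reshape(-1,2)
    d=(R.T@np.linalg.inv(K)@np.c_[uv,np.ones(len(uv))].T).T;o=-R.T@t
    return o+d*((z-o[2])/d[:,2])[:,None]
def refine(n,im,x,y,z,r=.031,search=.006):
    """circle of radius r at height z: edge points along radial lines, robust circle fit in the plane"""
    g=cv2.GaussianBlur(cv2.cvtColor(im,cv2.COLOR_BGR2GRAY),(0,0),.7).astype(np.float32)
    c=np.array([x,y])
    for it in range(6):
        s=search if it<3 else search/2
        a=np.radians(np.arange(0,360,4));rr=np.arange(r-s,r+s,.0004)
        P=np.stack([c[0]+np.outer(np.cos(a),rr),c[1]+np.outer(np.sin(a),rr),np.full((len(a),len(rr)),z)],-1)
        q=proj(n,P).reshape(len(a),len(rr),2).astype(np.float32)
        v=cv2.remap(g,q[...,0],q[...,1],cv2.INTER_CUBIC)
        d=-np.gradient(v,axis=1);k=d.argmax(1);w=d.max(1);ok=w>np.median(w)*.5
        e=rr[k]-r;A=np.c_[np.cos(a),np.sin(a),np.ones(len(a))]
        for _ in range(5):
            sol=np.linalg.lstsq(A[ok],e[ok],rcond=None)[0];res=abs(A@sol-e);ok=(w>np.median(w)*.5)&(res<.002)
        c=c+sol[:2]
    return c,sol[2],ok.sum(),res[ok].std()
E
python3 - <<'E'
from h import *
T=cv2.imread("pics/top0.png");S=cv2.imread("pics/side0.png")
K,r,t=cam("top");print("topcam",-cv2.Rodrigues(r)[0].T@t)
for n,uv,z in[("pan",(387,324),.025),("fine",(326,301),.035),("medium",(249,331),.035),("coarse",(263,266),.035),("lid",(385,204),.011)]:
    p=ray("top",uv,z)[0]; a=refine("top",T,p[0],p[1],z)
    b=refine("side",S,*a[0],z)
    print(n,p.round(4),a[0].round(4),[round(float(i),4) for i in a[1:]],b[0].round(4),[round(float(i),4) for i in b[1:]],proj("side",[*a[0],z]).round(0))
for n,uv,z in[("jar",(490,272),.04),("tape",(315,231),.024),("sherd",(258,210),.005),("glue",(389,261),.05)]:print(n,ray("top",uv,z)[0].round(3))
h=cv2.cvtColor(T,cv2.COLOR_BGR2GRAY);m=(h<45).astype(np.uint8)*255
m[:240]=0;m[345:]=0;m[:,:105]=0;m[:,210:]=0
m=cv2.morphologyEx(m,cv2.MORPH_OPEN,np.ones((7,7)))
c=max(cv2.findContours(m,0,1)[0],key=cv2.contourArea);P=ray("top",c.reshape(-1,2),.062)[:,:2].astype(np.float32)
print("mat",cv2.minAreaRect(P),cv2.minAreaRect(c))
E
```

```text
topcam [0.42952786 0.00112669 0.88799559]
pan [ 0.4581 -0.1165  0.025 ] [ 0.4582 -0.1129] [-0.0027, 72.0, 0.0003] [ 0.4577 -0.1137] [0.0007, 68.0, 0.0002] [[248. 308.]]
fine [ 0.5004 -0.0063  0.035 ] [ 0.4996 -0.0061] [0.0009, 74.0, 0.0003] [ 0.4999 -0.0025] [0.0006, 58.0, 0.0003] [[266. 257.]]
medium [0.4489 0.1322 0.035 ] [0.4476 0.1301] [-0.0027, 68.0, 0.0004] [0.4483 0.1392] [0.0011, 60.0, 0.0005] [[227. 218.]]
coarse [0.5661 0.1088 0.035 ] [0.5652 0.1084] [-0.0028, 68.0, 0.0003] [0.5694 0.1166] [0.001, 59.0, 0.0004] [[292. 216.]]
lid [ 0.689  -0.1245  0.011 ] [ 0.6915 -0.1235] [-0.0008, 90.0, 0.0003] [ 0.6926 -0.1199] [-0.0003, 82.0, 0.0003] [[402. 296.]]
jar [ 0.549 -0.307  0.04 ]
tape [0.634 0.013 0.024]
sherd [0.682 0.124 0.005]
glue [ 0.57  -0.122  0.05 ]
mat ((0.5234553217887878, 0.30410081148147583), (0.11415281891822815, 0.11521632969379425), 1.3084030151367188) ((149.5, 289.5), (65.0, 67.0), 90.0)
```

The two views disagree by several mm away from the centre, which suggests lens distortion. I'll check how straight the long edges come out.

```bash
python3 - <<'E'
from h import *
T=cv2.imread("pics/top0.png");g=cv2.GaussianBlur(cv2.cvtColor(T,cv2.COLOR_BGR2GRAY),(0,0),1).astype(float)
for u in list(range(10,640,30)):
    col=g[70:95,u-3:u+4].mean(1);d=abs(np.gradient(col));k=d.argmax()
    k2=(d[max(k-3,0):k+4]*np.arange(max(k-3,0),min(k+4,len(d)))).sum()/d[max(k-3,0):k+4].sum()
    print(u,round(70+k2,1),round(d.max(),1),end=" | ")
S=cv2.imread("pics/side0.png")
# known TCP start not in top view? project
print(proj("top",[[.2035,.5906,.2274],[0,0,0]]),proj("side",[[.2035,.5906,.2274],[.2035,.5906,.213]]))
cv2.imwrite("pics/edges.png",np.hstack([cv2.resize(S[0:150,20:170],(400,400)),cv2.resize(T[230:350,100:220],(400,400))]))
E
```

```text
10 73.2 6.9 | 40 89.0 11.9 | 70 82.9 3.6 | 100 83.7 9.2 | 130 82.9 7.5 | 160 83.0 18.2 | 190 82.7 14.9 | 220 82.2 16.9 | 250 82.6 5.8 | 280 80.9 4.6 | 310 81.0 3.4 | 340 80.3 2.7 | 370 92.9 5.9 | 400 88.1 6.1 | 430 78.6 7.4 | 460 91.7 20.6 | 490 93.2 17.4 | 520 78.8 15.0 | 550 78.0 5.8 | 580 77.6 2.5 | 610 92.5 1.6 | [[-140.57534063  530.5868849 ]
 [ 326.60215926  606.9109988 ]] [[94.8158658  56.20817832]
 [96.43507883 62.73881323]]
```

View pics/edges.png

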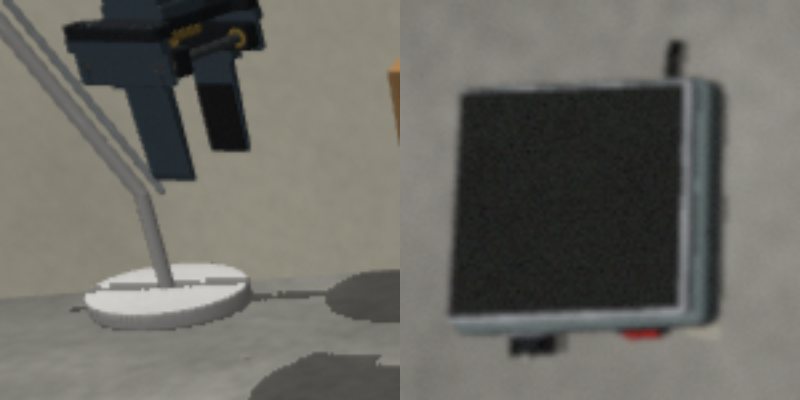

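```bash
python3 - <<'E'
from h import *
T=cv2.imread("pics/top0.png");S=cv2.imread("pics/side0.png")
a=np.linspace(0,2*np.pi,90)
def dr(n,im,p,z,r,box,col,big):
    q=(proj(n,np.c_[p[0]+r*np.cos(a),p[1]+r*np.sin(a),0*a+z])-np.array(box)+.5)*6-.5
    cv2.polylines(big,[np.int32(np.round(q*8))],True,col,1,cv2.LINE_AA,3)
rows=[]
for n,im,L in(("top",T,[((.4476,.1301),(218,300)),((.4996,-.0061),(295,270)),((.5652,.1084),(232,235))]),("side",S,[((.4483,.1392),(197,190)),((.4999,-.0025),(236,229)),((.5694,.1166),(263,190))])):
    row=[]
    for p,b in L:
        big=cv2.resize(im[b[1]:b[1]+49,b[0]:b[0]+44],None,fx=6,fy=6,interpolation=cv2.INTER_CUBIC)
        dr(n,im,p,.035,.031,b,(0,0,255),big);dr(n,im,p,.035,.0285,b,(0,255,0),big);row.append(big)
    rows.append(np.hstack(row))
cv2.imwrite("pics/ov.png",np.vstack(rows))
E
```

```text
(no output)
```

View pics/ov.png

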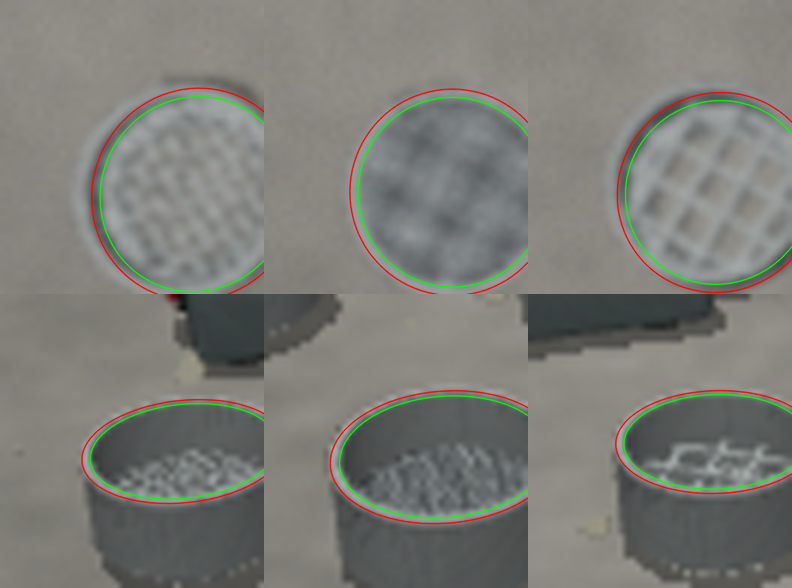

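The side fits sit on the rims, while the top fits locked onto the mesh. I'll refit the top view starting from the side result, with a narrower search.

```bash
python3 - <<'E'
from h import *
T=cv2.imread("pics/top0.png");S=cv2.imread("pics/side0.png")
for n,p,z in[("pan",(.4577,-.1137),.025),("fine",(.4999,-.0025),.035),("medium",(.4483,.1392),.035),("coarse",(.5694,.1166),.035),("lid",(.6926,-.1199),.011)]:
    for r in(.031,.032):
        a=refine("top",T,*p,z,r,.0035);b=refine("side",S,*p,z,r,.0035)
        print(n,r,a[0].round(4),round(a[1],4),a[2],b[0].round(4),round(b[1],4),b[2])
g=cv2.cvtColor(T,cv2.COLOR_BGR2GRAY)
for th in(45,55,65):
    m=(g<th).astype(np.uint8)*255;m[:240]=0;m[345:]=0;m[:,:105]=0;m[:,210:]=0
    m=cv2.morphologyEx(m,cv2.MORPH_OPEN,np.ones((9,9)))
    c=max(cv2.findContours(m,0,1)[0],key=cv2.contourArea);P=ray("top",c.reshape(-1,2),.062)[:,:2].astype(np.float32)
    R=cv2.minAreaRect(P);print("mat",R)
E
```

```text
pan 0.031 [ 0.4583 -0.113 ] -0.0016 59 [ 0.4576 -0.1137] 0.0006 65
pan 0.032 [ 0.4573 -0.1179] -0.0005 83 [ 0.4576 -0.1137] -0.0003 66
fine 0.031 [ 0.4996 -0.006 ] 0.0009 74 [ 0.4998 -0.0027] 0.0006 57
fine 0.032 [ 0.4997 -0.0061] -0.0001 73 [ 0.4999 -0.0024] -0.0004 58
medium 0.031 [0.4481 0.1351] 0.0008 76 [0.4483 0.139 ] 0.0007 55
medium 0.032 [0.4481 0.1351] -0.0003 77 [0.4482 0.1391] 0.0 59
coarse 0.031 [0.5688 0.1121] 0.0006 66 [0.5693 0.1159] 0.0006 55
coarse 0.032 [0.5689 0.1121] -0.0004 64 [0.5694 0.1165] -0.0 59
lid 0.031 [ 0.6916 -0.1235] -0.0008 90 [ 0.6926 -0.1199] -0.0003 83
lid 0.032 [ 0.6917 -0.1236] -0.0014 90 [ 0.6925 -0.1199] -0.0013 82
mat ((0.5234553217887878, 0.30410081148147583), (0.11415281891822815, 0.11521632969379425), 1.3084030151367188)
mat ((0.523433268070221, 0.3041515648365021), (0.11536118388175964, 0.1163317933678627), 1.5136722326278687)
mat ((0.5231732726097107, 0.3042497932910919), (0.11659704893827438, 0.1168917790055275), 1.506925344467163)
```

```bash
R='[0,0,19]'; python3 -m creep '{"dp":[[25,-70,-6],[25,-70,-6],[25,-70,-6],[25,-70,-6],[25,-70,-6],[25,-70,-6],[25,-70,-6],[25,-70,-6]],"dr":[[0,0,19],[0,0,19],[0,0,19],[0,0,19],[0,0,19],[0,0,19],[0,0,19],[0,0,19]],"gripper":[1,1,1,1,1,1,1,1]}' 15
```

```text
time: 1.1
ee_pos: [0.3716, 0.1197, 0.1877]
tool_rot: [-0.0, 3.141, 0.0]
contact_force: [1.7, 1.0, -0.1]
width: 0.0913
grasp_force: 0.0
```

```bash
python3 -m creep '{"dp":[[8.6,-23.6,-9],[8.6,-23.6,-9],[8.6,-23.6,-9],[8.6,-23.6,-9],[8.6,-23.6,-9],[8.6,-23.6,-9],[8.6,-23.6,-9],[8.6,-23.6,-9]],"dr":[[0,0,0],[0,0,0],[0,0,0],[0,0,0],[0,0,0],[0,0,0],[0,0,0],[0,0,0]],"gripper":[1,1,1,1,1,1,1,1]}'
python3 - <<'E'
from station import get_image
import cv2,numpy as np
a=[get_image(n)[:,:,::-1] for n in("top","side")]
cv2.imwrite("pics/p1.png",cv2.resize(np.hstack([a[0][200:440,270:510],a[1][150:390,130:370]]),(800,400)))
E
```

```text
time: 2.1
ee_pos: [0.457, -0.1133, 0.0982]
tool_rot: [-0.002, 3.141, -0.0]
contact_force: [1.1, -0.3, -0.2]
width: 0.0909
grasp_force: 0.0
```

View pics/p1.png

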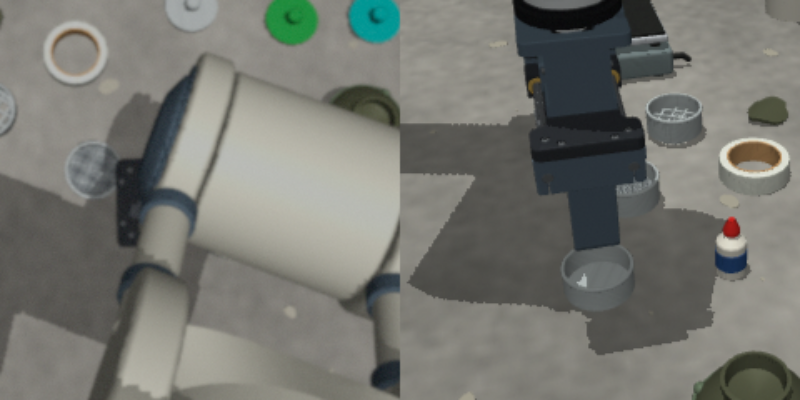

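The gripper sits over the pan: the side crop shows the near finger tip just behind the pan rim at (598,245). Down and grip.

```bash
python3 -m creep '{"dp":[[0,-0.2,-4],[0,-0.2,-7],[0,-0.2,-8],[0,-0.2,-8],[0,-0.2,-8],[0,-0.2,-8],[0,-0.2,-8],[0,-0.2,-8]],"dr":[[0,0,0],[0,0,0],[0,0,0],[0,0,0],[0,0,0],[0,0,0],[0,0,0],[0,0,0]],"gripper":[1,1,1,0.9,0.5,0.5,0.5,0.5]}' 12
```

```text
time: 3.2
ee_pos: [0.4577, -0.1166, 0.0184]
tool_rot: [0.0, 3.14, -0.001]
contact_force: [-0.8, 0.6, 9.8]
width: 0.0615
grasp_force: 12.0
```

```bash
python3 -m creep '{"dp":[[0,0,5],[0,0,11],[1.5,6,13],[3,12,13],[4,18,13],[5,24,13],[6,30,13],[6.5,36,12]],"dr":[[0,0,0],[0,0,0],[0,0,0],[0,0,0],[0,0,0],[0,0,0],[0,0,0],[0,0,0]],"gripper":[0.5,0.5,0.5,0.5,0.5,0.5,0.5,0.5]}'
python3 -m creep '{"dp":[[0,6.2,0],[0,6.2,-2],[0,6.2,-4],[0,6.2,-4],[0,6.2,-4]],"dr":[[0,0,0],[0,0,0],[0,0,0],[0,0,0],[0,0,0]],"gripper":[0.5,0.5,0.5,0.5,0.5]}'
```

```text
time: 4.2
ee_pos: [0.5228, 0.2459, 0.1385]
tool_rot: [0.0, 3.14, 0.001]
contact_force: [1.0, -1.1, -0.6]
width: 0.0615
grasp_force: 12.0
time: 4.82
ee_pos: [0.5225, 0.3055, 0.0985]
tool_rot: [0.001, 3.141, 0.0]
contact_force: [0.2, 0.3, -0.5]
width: 0.0613
grasp_force: 12.0
```

```bash
python3 -m creep '{"dp":[[0,0,-1],[0,0,-1.6],[0,0,-1.8],[0,0,-1.8]],"dr":[[0,0,0],[0,0,0],[0,0,0],[0,0,0]],"gripper":[0.5,0.5,0.5,0.5]}'
```

```text
time: 5.32
ee_pos: [0.5222, 0.3054, 0.0799]
tool_rot: [0.0, 3.142, -0.0]
contact_force: [-2.0, -1.5, 5.5]
width: 0.0617
grasp_force: 12.0
```

```bash
python3 -m creep '{"dp":[[0,0,0],[0,0,0],[0,0,0],[0,0,4],[0,-5,7],[-1,-11,7],[-2,-17,6],[-2.2,-23,4]],"dr":[[0,0,0],[0,0,0],[0,0,0],[0,0,0],[0,0,0],[0,0,0],[0,0,0],[0,0,0]],"gripper":[0.8,1,1,1,1,1,1,1]}'
python3 -m creep '{"dp":[[0,-6,-2],[0,-8,-4],[0,-8,-4]],"dr":[[0,0,0],[0,0,0],[0,0,0]],"gripper":[1,1,1]}'
cat > look.py <<'E'
import sys;from h import *
z=float(sys.argv[1]);x,y=float(sys.argv[2]),float(sys.argv[3])
for n in("top","side"):
    im=get_image(n)[:,:,::-1].copy();cv2.imwrite(f"pics/{n}_{sys.argv[4]}.png",im)
    c=refine(n,im,x,y,z,.0315,.004);print(n,c[0].round(4),round(c[1],4),c[2])
E
python3 look.py .087 .522 .3055 pan
```

```text
time: 6.32
ee_pos: [0.5, 0.0747, 0.1204]
tool_rot: [-0.001, 3.14, 0.0]
contact_force: [1.6, -0.4, 0.2]
width: 0.0914
grasp_force: 0.0
time: 6.7
ee_pos: [0.4996, -0.0049, 0.079]
tool_rot: [-0.004, -3.139, -0.0]
contact_force: [-0.5, 0.7, 0.3]
width: 0.0913
grasp_force: 0.0
top [0.5215 0.3052] 0.0008 90
side [0.5257 0.2969] 0.0007 42
```

Pan is on the mat, within about 2 mm of the middle in the top fit. Now the fine sieve.

```bash
python3 -m creep '{"dp":[[0,0,-3],[0,0,-5.3],[0,0,-5.3],[0,0,-5.3],[0,0,-5.3],[0,0,-5.3],[0,0,-5.3]],"dr":[[0,0,0],[0,0,0],[0,0,0],[0,0,0],[0,0,0],[0,0,0],[0,0,0]],"gripper":[1,1,0.9,0.5,0.5,0.5,0.5]}' 12
python3 -m creep '{"dp":[[0,0,6],[0,2,12],[0.5,8,14],[1,14,14],[1.5,20,14],[2,26,14],[2.3,31,14],[2.3,31,12]],"dr":[[0,0,0],[0,0,0],[0,0,0],[0,0,0],[0,0,0],[0,0,0],[0,0,0],[0,0,0]],"gripper":[0.5,0.5,0.5,0.5,0.5,0.5,0.5,0.5]}'
```

```text
time: 7.68
ee_pos: [0.5009, -0.0036, 0.0279]
tool_rot: [0.001, 3.14, 0.0]
contact_force: [-0.1, 2.7, 10.1]
width: 0.0618
grasp_force: 12.0
time: 8.68
ee_pos: [0.5239, 0.3101, 0.1482]
tool_rot: [-0.005, 3.138, 0.003]
contact_force: [-0.2, -1.2, -0.9]
width: 0.0614
grasp_force: 12.0
```

```bash
python3 -m creep '{"dp":[[-0.1,-0.3,-2],[-0.1,-0.3,-3],[-0.1,-0.3,-3],[-0.1,-0.3,-3],[-0.1,-0.3,-3]],"dr":[[0,0,0],[0,0,0],[0,0,0],[0,0,0],[0,0,0]],"gripper":[0.5,0.5,0.5,0.5,0.5]}'
python3 look.py .124 .522 .3055 fine1
```

```text
time: 9.3
ee_pos: [0.5226, 0.3034, 0.1177]
tool_rot: [0.0, 3.141, 0.001]
contact_force: [-0.1, 0.2, -0.8]
width: 0.0617
grasp_force: 12.0
top [0.5222 0.3038] 0.0012 58
side [0.5212 0.311 ] 0.0009 47
```

```bash
python3 -m creep '{"dp":[[0,0.2,0],[0,0.2,-0.6],[0,0.2,-0.9],[0,0.2,-1.1],[0,0.2,-1.1]],"dr":[[0,0,0],[0,0,0],[0,0,0],[0,0,0],[0,0,0]],"gripper":[0.5,0.5,0.5,0.5,0.5]}'
```

```text
time: 10.02
ee_pos: [0.5224, 0.3053, 0.1063]
tool_rot: [0.0, 3.141, 0.0]
contact_force: [-1.8, -1.1, 9.7]
width: 0.0615
grasp_force: 12.0
```

```bash
python3 -m creep '{"dp":[[0,0,0],[0,0,0],[0,0,0],[0,0,4],[-2,-4,7],[-4,-9,7],[-6,-14,4],[-7.4,-16.8,0]],"dr":[[0,0,0],[0,0,0],[0,0,0],[0,0,0],[0,0,0],[0,0,0],[0,0,0],[0,0,0]],"gripper":[0.8,1,1,1,1,1,1,1]}'
python3 -m creep '{"dp":[[0,0,-2],[0,0,-2],[0,0,-2]],"dr":[[0,0,0],[0,0,0],[0,0,0]],"gripper":[1,1,1]}'
python3 look.py .115 .522 .3055 fine2
```

```text
time: 11.02
ee_pos: [0.4479, 0.1357, 0.1061]
tool_rot: [0.002, 3.139, 0.0]
contact_force: [1.2, -0.5, -1.0]
width: 0.0913
grasp_force: 0.0
time: 11.4
ee_pos: [0.4489, 0.1377, 0.0866]
tool_rot: [-0.0, 3.141, 0.0]
contact_force: [-0.0, 0.2, -0.6]
width: 0.0912
grasp_force: 0.0
top [0.5211 0.3043] 0.0004 47
side [0.5206 0.3124] 0.0012 62
```

```bash
python3 - <<'E'
import cv2
s=cv2.imread("pics/side_fine2.png")[90:260,170:370]
cv2.imwrite("pics/c2.png",cv2.resize(s,(700,595),interpolation=cv2.INTER_CUBIC))
E
```

```text
(no output)
```

View pics/c2.png

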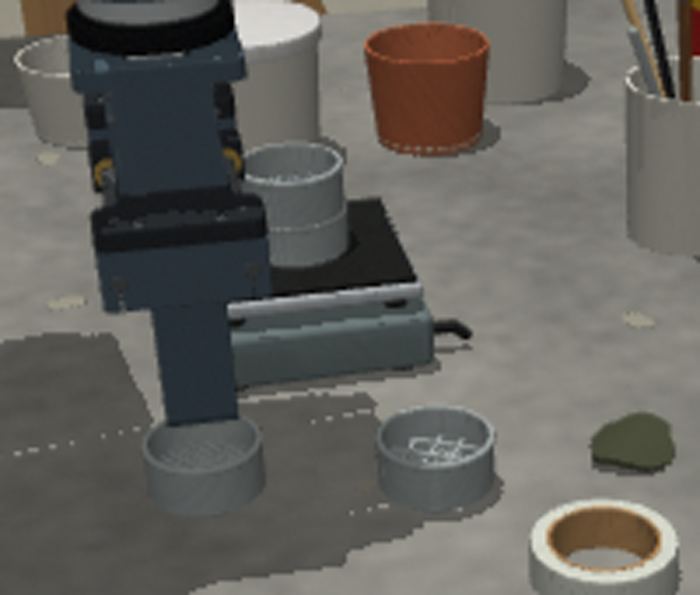

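The pan and fine sieve are seated flush on the mat, with the seam at (345,215) level. The gripper is over the medium sieve at (200,460). Next, the medium sieve.

```bash
python3 -m creep '{"dp":[[0,0,-4],[0,0,-6],[0,0,-6],[0,0,-6],[0,0,-6],[0,0,-6],[0,0,-6]],"dr":[[0,0,0],[0,0,0],[0,0,0],[0,0,0],[0,0,0],[0,0,0],[0,0,0]],"gripper":[1,1,0.9,0.5,0.5,0.5,0.5]}' 12
python3 -m creep '{"dp":[[0,0,6],[0,0,12],[2,5,15],[4,10,15],[6,15,15],[7.4,16.8,15],[7.4,16.8,13],[7.4,16.8,13]],"dr":[[0,0,0],[0,0,0],[0,0,0],[0,0,0],[0,0,0],[0,0,0],[0,0,0],[0,0,0]],"gripper":[0.5,0.5,0.5,0.5,0.5,0.5,0.5,0.5]}'
```

```text
time: 12.38
ee_pos: [0.4488, 0.1375, 0.0268]
tool_rot: [0.0, 3.14, 0.0]
contact_force: [-1.2, 0.9, 10.8]
width: 0.0621
grasp_force: 12.0
time: 13.38
ee_pos: [0.5212, 0.305, 0.1551]
tool_rot: [0.0, -3.139, 0.002]
contact_force: [-0.2, -0.8, 0.5]
width: 0.0619
grasp_force: 12.0
```

```bash
python3 -m creep '{"dp":[[0.1,0,-0.5],[0.1,0,-1],[0.1,0,-1],[0.1,0,-1]],"dr":[[0,0,0],[0,0,0],[0,0,0],[0,0,0]],"gripper":[0.5,0.5,0.5,0.5]}'
```

```text
time: 13.88
ee_pos: [0.5233, 0.3053, 0.1462]
tool_rot: [0.0, 3.141, 0.0]
contact_force: [-0.2, -0.3, -0.5]
width: 0.0619
grasp_force: 12.0
```

```bash
python3 -m creep '{"dp":[[0,0,-0.6],[0,0,-0.9],[0,0,-1.15],[0,0,-1.15]],"dr":[[0,0,0],[0,0,0],[0,0,0],[0,0,0]],"gripper":[0.5,0.5,0.5,0.5]}'
```

```text
time: 14.38
ee_pos: [0.5232, 0.3052, 0.1345]
tool_rot: [-0.0, -3.142, 0.0]
contact_force: [-0.6, -1.1, 3.1]
width: 0.0618
grasp_force: 12.0
```

```bash
python3 -m creep '{"dp":[[0,0,-0.1],[0,0,-0.1],[0,0,-0.1],[0,0,4],[1,-5,7],[2,-10,7],[4,-16,3],[4.6,-19.1,-2]],"dr":[[0,0,0],[0,0,0],[0,0,0],[0,0,0],[0,0,0],[0,0,0],[0,0,0],[0,0,0]],"gripper":[0.8,1,1,1,1,1,1,1]}'
python3 -m creep '{"dp":[[0,0,-3],[0,0,-3],[0,0,-3]],"dr":[[0,0,0],[0,0,0],[0,0,0]],"gripper":[1,1,1]}'
python3 look.py .143 .522 .3055 med
```

```text
time: 15.38
ee_pos: [0.57, 0.1171, 0.1213]
tool_rot: [0.002, 3.137, 0.0]
contact_force: [0.8, 0.1, -1.1]
width: 0.0913
grasp_force: 0.0
time: 15.75
ee_pos: [0.5688, 0.1194, 0.092]
tool_rot: [-0.001, 3.14, 0.0]
contact_force: [0.1, 0.1, -0.1]
width: 0.0913
grasp_force: 0.0
top [0.523  0.3066] 0.0012 52
side [0.5214 0.3095] -0.0009 46
```

```bash
python3 -m creep '{"dp":[[0,-0.5,-2],[0,-0.5,-6],[0,-0.5,-6.5],[0,-0.5,-6.5],[0,-0.5,-6.5],[0,-0.5,-6.5],[0,-0.5,-6.5]],"dr":[[0,0,0],[0,0,0],[0,0,0],[0,0,0],[0,0,0],[0,0,0],[0,0,0]],"gripper":[1,1,0.9,0.5,0.5,0.5,0.5]}' 12
python3 -m creep '{"dp":[[0,0,6],[0,0,12],[-1,2,17],[-2,8,17.5],[-3,13,17.5],[-4.6,19.1,17.5],[-4.6,19.1,16],[-4.6,19.1,16]],"dr":[[0,0,0],[0,0,0],[0,0,0],[0,0,0],[0,0,0],[0,0,0],[0,0,0],[0,0,0]],"gripper":[0.5,0.5,0.5,0.5,0.5,0.5,0.5,0.5]}'
```

```text
time: 16.73
ee_pos: [0.5691, 0.1141, 0.0272]
tool_rot: [0.0, 3.139, 0.0]
contact_force: [-0.4, 1.3, 9.9]
width: 0.0617
grasp_force: 12.0
time: 17.73
ee_pos: [0.5214, 0.3046, 0.1852]
tool_rot: [0.001, -3.14, 0.001]
contact_force: [0.8, 1.2, -1.7]
width: 0.0617
grasp_force: 12.0
```

```bash
python3 -m creep '{"dp":[[0,0,-0.5],[0,0,-1.1],[0,0,-1.1],[0,0,-1.1]],"dr":[[0,0,0],[0,0,0],[0,0,0],[0,0,0]],"gripper":[0.5,0.5,0.5,0.5]}'
```

```text
time: 18.23
ee_pos: [0.5224, 0.3047, 0.1749]
tool_rot: [0.001, 3.142, 0.0]
contact_force: [-0.6, -0.6, -1.9]
width: 0.0617
grasp_force: 12.0
```

```bash
python3 -m creep '{"dp":[[0,0.05,-0.6],[0,0.05,-0.9],[0,0.05,-1.2],[0,0.05,-1.2]],"dr":[[0,0,0],[0,0,0],[0,0,0],[0,0,0]],"gripper":[0.5,0.5,0.5,0.5]}'
```

```text
time: 18.73
ee_pos: [0.5222, 0.3055, 0.1629]
tool_rot: [0.0, 3.141, 0.0]
contact_force: [-0.1, -0.1, 1.0]
width: 0.0617
grasp_force: 12.0
```

```bash
python3 -m creep '{"dp":[[0,0,-0.05],[0,0,-0.05],[0,0,-0.05],[0,0,4],[1,-4,7],[4,-9,7],[6,-15,6],[8,-21,4]],"dr":[[0,0,0],[0,0,0],[0,0,0],[0,0,0],[0,0,0],[0,0,0],[0,0,0],[0,0,0]],"gripper":[0.8,1,1,1,1,1,1,1]}'
python3 -m creep '{"dp":[[2,-6,0],[4,-11,-3],[6,-16,-7],[8.5,-21.5,-12],[8.5,-21.5,-12],[8.5,-21.5,-12]],"dr":[[0,0,0],[0,0,0],[0,0,0],[0,0,0],[0,0,0],[0,0,0]],"gripper":[0.8,0.6,0.5,0.5,0.5,0.5]}'
python3 look.py .171 .522 .3055 coarse; python3 - <<'E'
import cv2,numpy as np
s=cv2.imread("pics/side_coarse.png");t=cv2.imread("pics/top_coarse.png")
cv2.imwrite("pics/c3.png",np.hstack([cv2.resize(s[90:330,190:450],(433,400)),cv2.resize(t[120:320,100:280],(360,400))]))
E
```

```text
time: 19.73
ee_pos: [0.6016, 0.0985, 0.2048]
tool_rot: [-0.0, 3.14, 0.0]
contact_force: [0.5, -0.1, -0.0]
width: 0.0915
grasp_force: 0.0
time: 20.48
ee_pos: [0.6852, -0.1151, 0.0836]
tool_rot: [-0.002, -3.14, -0.001]
contact_force: [0.2, 0.2, 0.6]
width: 0.0456
grasp_force: 0.0
top [0.5214 0.3077] 0.0001 58
side [0.5216 0.3128] 0.001 58
```

View pics/c3.png

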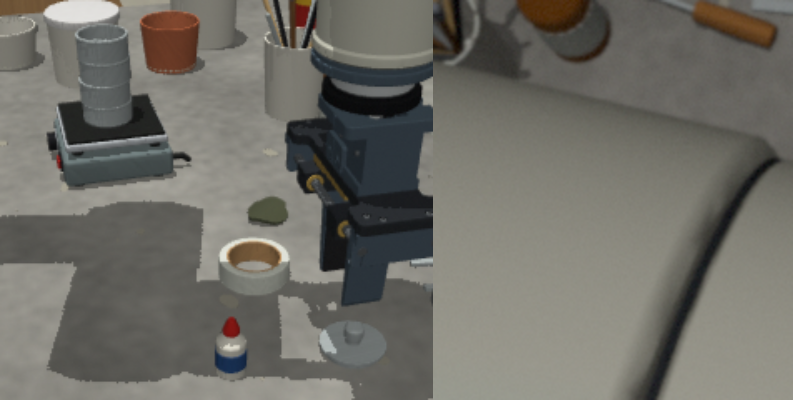

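Four rings stand flush and upright on the mat at side-crop (105,75). The gripper is behind the steel lid at (352,340). Next: shift over the knob and grip.

```bash
python3 -m creep '{"dp":[[0.7,-0.65,-1],[0.7,-0.65,-2],[0.7,-0.65,-2]],"dr":[[0,0,0],[0,0,0],[0,0,0]],"gripper":[0.5,0.5,0.5]}'
```

```text
time: 20.95
ee_pos: [0.6919, -0.1207, 0.0634]
tool_rot: [0.0, -3.14, -0.001]
contact_force: [-0.2, 0.6, -0.2]
width: 0.0456
grasp_force: 0.0
```

```bash
python3 -m creep '{"dp":[[0,0,-2],[0,0,-3.4],[0,0,-3.4],[0,0,-3.4],[0,0,-3.4],[0,0,-3.4],[0,0,-3.4],[0,0,-3.4]],"dr":[[0,0,0],[0,0,0],[0,0,0],[0,0,0],[0,0,0],[0,0,0],[0,0,0],[0,0,0]],"gripper":[0.5,0.5,0.4,0.1,0.1,0.1,0.1,0.1]}' 15
```

```text
time: 21.95
ee_pos: [0.6929, -0.1214, 0.0309]
tool_rot: [0.0, 3.141, -0.0]
contact_force: [1.1, -0.2, 6.8]
width: 0.0174
grasp_force: 15.0
```

```bash
python3 -m creep '{"dp":[[0,0,6],[0,0,12],[-2,2,17],[-4,7,20],[-6,12,21],[-8,18,21],[-10,24,21],[-12,30,21]],"dr":[[0,0,0],[0,0,0],[0,0,0],[0,0,0],[0,0,0],[0,0,0],[0,0,0],[0,0,0]],"gripper":[0.1,0.1,0.1,0.1,0.1,0.1,0.1,0.1]}'
python3 -m creep '{"dp":[[-2,5,0],[-4,10,0],[-5,12.6,0],[-5,12.6,0],[-5,12.6,-2],[-5,12.6,-2],[-5,12.6,-2]],"dr":[[0,0,0],[0,0,0],[0,0,0],[0,0,0],[0,0,0],[0,0,0],[0,0,0]],"gripper":[0.1,0.1,0.1,0.1,0.1,0.1,0.1]}'
```

```text
time: 22.95
ee_pos: [0.5722, 0.1783, 0.2404]
tool_rot: [-0.001, -3.141, -0.0]
contact_force: [1.8, 0.0, 0.5]
width: 0.0177
grasp_force: 15.0
time: 23.82
ee_pos: [0.5237, 0.3021, 0.2209]
tool_rot: [0.001, 3.141, 0.0]
contact_force: [0.4, -0.3, -0.6]
width: 0.0173
grasp_force: 15.0
```

```bash
python3 -m creep '{"dp":[[-0.1,0.3,-1],[-0.1,0.3,-1.5],[-0.1,0.3,-1.5],[-0.1,0.3,-1.5]],"dr":[[0,0,0],[0,0,0],[0,0,0],[0,0,0]],"gripper":[0.1,0.1,0.1,0.1]}'
python3 - <<'E'
from h import *
s=get_image("side")[:,:,::-1]
cv2.imwrite("pics/c4.png",cv2.resize(s[60:220,190:350],(580,580),interpolation=cv2.INTER_CUBIC))
E
```

```text
time: 24.32
ee_pos: [0.5224, 0.3057, 0.2055]
tool_rot: [0.0, 3.141, 0.0]
contact_force: [0.5, 0.7, -0.6]
width: 0.017
grasp_force: 15.0
```

View pics/c4.png

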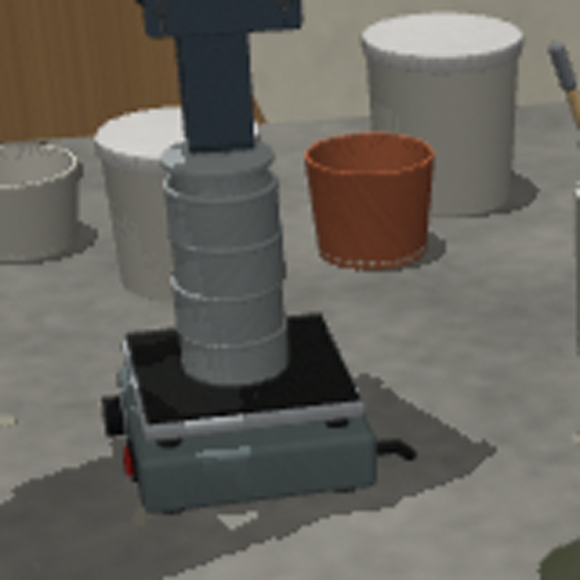

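The lid is level and centred over the stack: disc spans 163-274 against the rim's 165-279, which fits the lean from perspective. Lowering it.

```bash
python3 -m creep '{"dp":[[0,0,-0.5],[0,0,-0.8],[0,0,-1.1],[0,0,-1.1]],"dr":[[0,0,0],[0,0,0],[0,0,0],[0,0,0]],"gripper":[0.1,0.1,0.1,0.1]}'
```

```text
time: 24.88
ee_pos: [0.5224, 0.3057, 0.1946]
tool_rot: [0.0, 3.141, 0.0]
contact_force: [-1.6, -1.3, 3.9]
width: 0.0172
grasp_force: 15.0
```

```bash
python3 -m creep '{"dp":[[0,0,-0.05],[0,0,-0.05],[0,0,-0.05],[0,0,2],[0,0,6],[0,-5,7],[0,-11,7],[0,-17,7]],"dr":[[0,0,0],[0,0,0],[0,0,0],[0,0,0],[0,0,0],[0,0,0],[0,0,0],[0,0,0]],"gripper":[0.3,0.5,0.5,0.5,0.5,0.5,0.5,0.5]}'
python3 -m creep '{"dp":[[0,-6,0],[0,-12,0],[0,-18,0],[0,-24,0],[0,-30,0],[0,-30,0]],"dr":[[0,0,0],[0,0,0],[0,0,0],[0,0,0],[0,0,0],[0,0,0]],"gripper":[0.5,0.5,0.5,0.5,0.5,0.5]}'
python3 - <<'E'
from h import *
s=get_image("side")[:,:,::-1];t=get_image("top")[:,:,::-1]
cv2.imwrite("pics/c5.png",np.hstack([cv2.resize(s[70:390,180:410],(431,600)),cv2.resize(t[180:360,80:190],(366,600))]))
t=t.copy()
for n,p,z in(("top",t,.175),("side",s.copy(),.175)):
    c=refine(n,p,.522,.307,z,.0315,.004);print(n,c[0].round(4),round(c[1],4),c[2])
E
```

```text
time: 25.88
ee_pos: [0.5221, 0.1341, 0.2646]
tool_rot: [-0.001, 3.141, 0.0]
contact_force: [1.4, -0.4, 0.5]
width: 0.0456
grasp_force: 0.0
time: 26.62
ee_pos: [0.5221, -0.1682, 0.2642]
tool_rot: [0.007, 3.141, -0.001]
contact_force: [0.1, 1.1, 0.0]
width: 0.0457
grasp_force: 0.0
top [0.5211 0.3041] -0.0 56
side [0.5211 0.3139] -0.0009 50
```

View pics/c5.png

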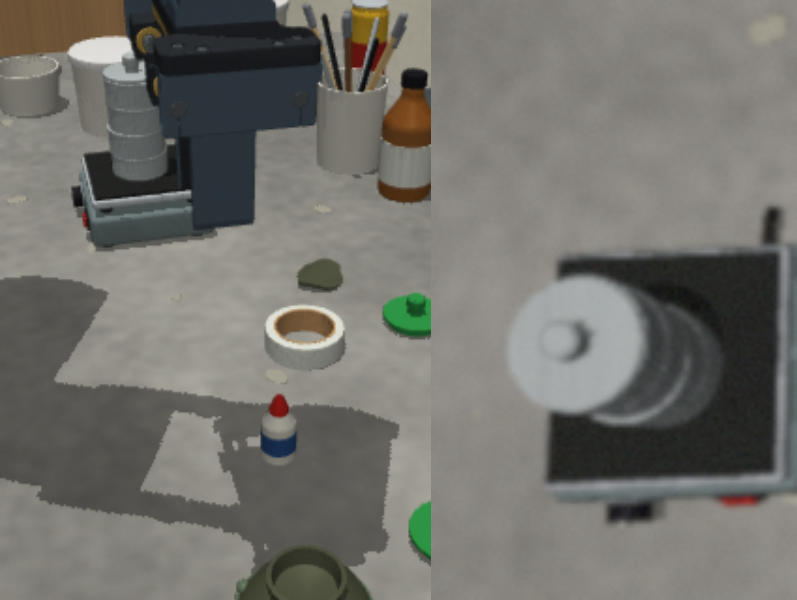

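```bash
python3 -m creep '{"dp":[[0,0,6],[0,0,12],[0,0,16],[0,0,16],[0,0,16]],"dr":[[0,0,0],[0,0,0],[0,0,0],[0,0,0],[0,0,0]],"gripper":[0.5,0.5,0.5,0.5,0.5]}'
python3 - <<'E'
from h import *
s=get_image("side")[:,:,::-1]
cv2.imwrite("pics/c6.png",cv2.resize(s[85:185,210:310],(600,600),interpolation=cv2.INTER_CUBIC))
E
```

```text
time: 27.35
ee_pos: [0.5221, -0.1632, 0.4236]
tool_rot: [0.002, -3.141, -0.001]
contact_force: [-0.4, -0.2, 0.2]
width: 0.0457
grasp_force: 0.0
```

View pics/c6.png

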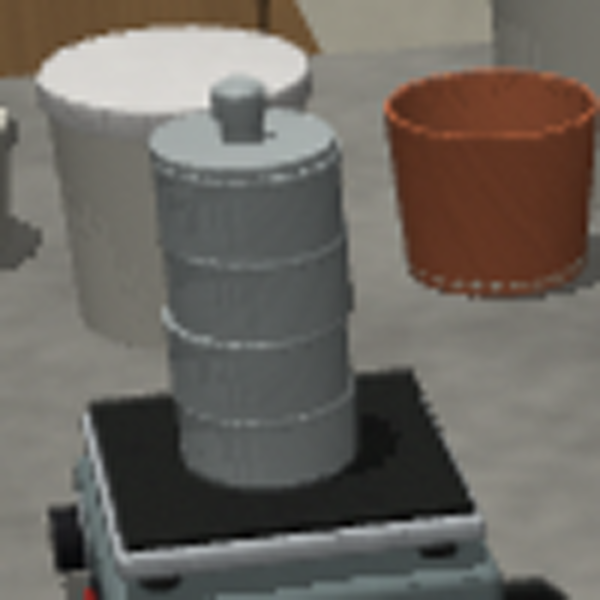

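The stack is complete: four seams at rows 175, 260, 340 and 420 are parallel and closed, and the lid is seated knob up at (240,105). Handing in.

```bash
python3 -c "
from station import order
print(order.sign_off())"
```

```text
the job is handed in; nothing more can be done
None
```

The sieve set stands on the vibrating table in the order asked (pan, fine, medium, coarse, lid knob up), all level and seated in the last pictures, and the job was handed in after about 27 s; the hand-in returned no verdict.

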